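# Unclamp a glass mould with its hand crank and lever the hot lid open

### The arm

A 6-joint arm with a two-finger parallel gripper is mounted at the origin on the work surface. World frame = base frame: x ahead of the robot, y to its left, z up, the work surface at z = 0. Lengths are in m, angles in rad, forces in N, time in s.
With the tool pointing down it reaches from about 0.375 to 0.9 m from the base axis. Payload 3.1 kg.
Tool frame: the origin (TCP) lies on the centre line of the jaws, within the pads' length; the fingertips stand 19 mm ahead of it and the grasp point (between the pads) is the TCP; z points along the fingers, y is the line along which they close (so a half turn about z gives the same grasp; the last joint's range is limited). The gripper opens to 85 mm and grips with 20 to 120 N. Pads are 22 mm wide; open, the fingers measure 114 mm over their backs; the gripper's body (76 mm by 85 mm) begins 54 mm behind the grasp point. The pads swing forward as they close: fully open they stand 13 mm farther back than shut.
Start: joints at [-1.292, 0.527, 1.433, -0, 1.181, -0.178], TCP at [0.276, -0.561, 0.25] pointing down, gripper open.
Joint ranges: [-3.08, 3.08], [-0.75, 2.2], [0.22, 2.44], [-1.43, 4.57], [0, 2.65], [-2.85, 2.85]. Speed limits (rad/s): [2.79, 2.79, 3.14, 3.14, 3.14, 3.14].

### API

Orientations are given as a unit quaternion [x, y, z, w].
In Python, from station import manip, cams, sign_off gives the robot as it stands.
- The arm moves only by the tool carry_out, never from a script. Its argument "targets" is a list that holds one entry, the list of rows, each a list of 7 numbers: the shift along the tool's x, y, z in cm, then the turn, a rotation vector about the tool's x, y, z in degrees, then the finger opening in cm, from 0 to 8.54. A call has 1 to 12 rows; each row is the pose to reach, as a shift and turn from the pose commanded when the call began, along the tool's axes at that moment; what a row does not reach only later rows make up. A row lasts 1/12 s, in which the tool goes at most 41.7 mm and 7.16 degrees, less where a joint would pass 70% of its speed; a pose out of reach is approached as far as the arm can. A call with a gripper value outside its range is refused whole. The fingers move at their own pace and stop on an object; "force" is the grip in N (left out, the last holds). Time passes only in rows, so rows that repeat a pose let the fingers close. It gives the time, the measured TCP pose, the force, the opening and the grip force at its end, in the units of the state.
- manip.sense(): the state, without advancing time (a new reading comes with each control period).
- cams.snapshot(name): name is "side" or "top"; returns the picture (384x512x3 uint8, red, green, blue); there is no depth.
- cams.camera_info(name): a dict with "K" (3x3 intrinsics, pixels), "T" (4x4, takes a point from camera to world coordinates). Camera axes: x right, y down, z forward; pixel columns grow to the right and rows downward; lengths in m; the calibration is good to about 2 mm. A picture is of the moment at which its call begins. camera_info takes no time and is no camera call.
- sign_off(): hands the job in; it is judged then, once.
The state is a dict: "t": time; "q": joint angles; "qd": joint speeds; "tau": joint torques, N m; "tcp_pos": TCP position; "tool_rot": TCP orientation; "force": force on the tool from outside, world axes, zero at the start; "ft_torque": the same for the moment, N m; "finger_gap": opening from 0.0 (shut) to 1.0 (fully open); "gripper_force": force on a finger pad.
Only numpy, scipy, OpenCV 4.12 (cv2) and the standard library are available. Lean on these libraries where they do the work, as an engineer would, in place of code of your own. Each camera call takes 0.05 s, during which the arm holds its last target. There are 200 camera calls.

### The job

Open the glass mould: wind the hand crank anticlockwise (seen from above) for more than one and a half turns, up to its stop, so that the clamp bar is drawn right off the lid. Then take the flat blade from the wooden board, put its tip in the slot under the lid's front edge and lever the lid up until it stands at least 60 degrees open; the lid is hot, so touch it only with the blade. Finally lay the blade back flat on the board, and leave the pick beside it, the wooden shaping block and the amber jar where they are.

Things in the scene. Friction and masses are not known exactly. Their poses are not given: they have to be found in the camera images.
- crank (a joint): hand crank on the grey gear housing, right part of the mould station, upright axis, rad; grows anticlockwise seen from above, starts between 0 and 0.8, stop at 10.8. Each rad draws the flat steel clamp bar 5 mm to the right; the bar has left the lid's edge at 9.0 and counts as fully withdrawn beyond 10.2. Stiff (0.12 N m), stays where left
- crank_axis (a point): point on the crank's upright axis, 140 mm above the table, level with the middle of its handle; its x axis is the station's x (away from the front)
- crank_grip (a point): middle of the upright dark wooden crank handle, 60 mm from the axis, 140 mm above the table. A flat paddle fixed to the crank arm (it does not spin): 26 mm along the arm, 14 mm thick across it, 113 to 163 mm above the table. Site x points along the arm to the axis. Top of the arm at 114 mm, of the housing at 97 mm
- lid: hot aluminium lid of the steel mould, left part of the station; plate 115 (x) x 110 (y) x 10 mm, no handle. Origin on the hinge line at the far edge, mid width, underside, 70 mm above the table; front edge at x = -115 mm, z normal to the plate. Opens front edge up, at most 1.4 rad, stays at any angle; lifting takes 4 N. The clamp bar (12 mm thick) over its right half holds it shut
- slot (a point): mid width and mid height (63.5 mm above the table) of the slot's mouth under the shut lid's front edge; x points into the slot. The slot lies between the lid's underside (70 mm high) and a fixed ledge (top 57 mm high, as far forward as the lid): 13 mm high, 110 mm wide, 20 mm deep
- blade: flat blade tool: dark wooden handle 100 x 22 x 20 mm with a flat steel blade 26 mm wide, 3 mm thick, 100 mm long in line with it; 150 g. Origin at the underside of the handle's middle; x points along the tool to the blade's tip (150 mm from the origin), z up; the blade's mid plane is 10 mm above the origin
- blade_tip (a point): middle of the blade's tip, in its mid plane; axes as the blade tool's
- board: wooden rest board fixed on the table left of the mould station, 260 (x) x 170 (y) x 18 mm thick; origin at the centre of its underside. The blade and a look-alike pick lie on it side by side, 80 mm apart, in either order
- pick: look-alike tool on the board: the same dark wooden handle as the blade, but with a round steel rod (8 mm thick, 100 mm long) instead of a flat blade; loose, not needed
- scoop: turned wooden shaping block with a light wooden handle, 76 mm round, 40 mm high, lying left of the mould; bystander
- frit_jar: amber glass jar with a steel cap, 64 mm round, 85 mm high, standing in front of the mould station; bystander

How it is judged:
By the outcome, as a careful person would: the job done as asked, in the order asked, and still so for the second after the job is handed in, with the robot touching nothing.
It also fails if it takes over 72 s, if anything falls off the work surface, if the arm or the gripper's body presses on something with over 40 N, if the wrist force passes 120 N, or if a joint passes its speed limit or range.

## Working session

There is one attempt and no reset: what is moved stays moved. The work goes in short steps, Python scripts to look and compute and a tool call to move; the robot and the scene stay as the last step left them, time stands still between calls to the robot, and variables do not carry over. Pictures are saved under pics/ and viewed, at most 10 in all, crops included, and the job is handed in when it is done.

Besides the shell and the picture viewer there is one more tool, called after "Request:" by a JSON object that holds its "api" and its "payload". carry_out: Moves the arm, as the interface text tells. Its arguments: {"type":"object","properties":{"targets":{"type":"array"},"force":{"type":"number"}},"required":["targets"]}

```bash
mkdir -p pics; ls; python3 - <<'E'
from station import manip,cams
import cv2
for n in("side","top"):
    im=cams.snapshot(n); cv2.imwrite(f"pics/{n}0.png",cv2.resize(im[:,:,::-1],(800,600),interpolation=cv2.INTER_CUBIC))
    c=cams.camera_info(n); print(n,c["K"],c["T"])
print(manip.sense())
E
```

```text
pics
side [[373.88004412   0.         256.3559739 ]
 [  0.         373.88004412 191.9502076 ]
 [  0.           0.           1.        ]] [[-0.82664075 -0.39891138  0.39690652  0.17556195]
 [-0.5626393   0.57323458 -0.59568375  0.63215239]
 [ 0.01010448 -0.71573167 -0.69830228  0.79949296]
 [ 0.          0.          0.          1.        ]]
top [[373.30715465   0.         255.18641564]
 [  0.         373.30715465 188.49497205]
 [  0.           0.           1.        ]] [[-0.02446361 -0.99314181  0.11432792  0.46054954]
 [-0.99888616  0.01966762 -0.04289089  0.06855757]
 [ 0.04034818 -0.11524984 -0.99251675  0.99415929]
 [ 0.          0.          0.          1.        ]]
{'t': 0.1, 'q': array([-1.29149799e+00,  5.28398566e-01,  1.43375094e+00,  1.45690251e-05,
        1.18140255e+00, -1.78489142e-01]), 'qd': array([ 0.0006781 , -0.0018593 , -0.00200047,  0.00058871, -0.00109145,
       -0.00072752]), 'tau': array([ 2.33994851e-04, -4.43304133e+01, -1.78586751e+01, -1.81058290e-04,
        3.90091198e-03,  8.86899045e-06]), 'tcp_pos': array([ 0.27609719, -0.56004691,  0.24942324]), 'tool_rot': array([ 9.73918163e-01,  2.26897448e-01, -4.26324406e-05, -9.78792833e-04]), 'force': array([ 0.02726945, -0.17146442, -0.36296274]), 'ft_torque': array([-0.03468066,  0.02088615, -0.02722582]), 'gripper_force': 0.0, 'finger_gap': 1.001090375382645}
```

View pics/top0.png

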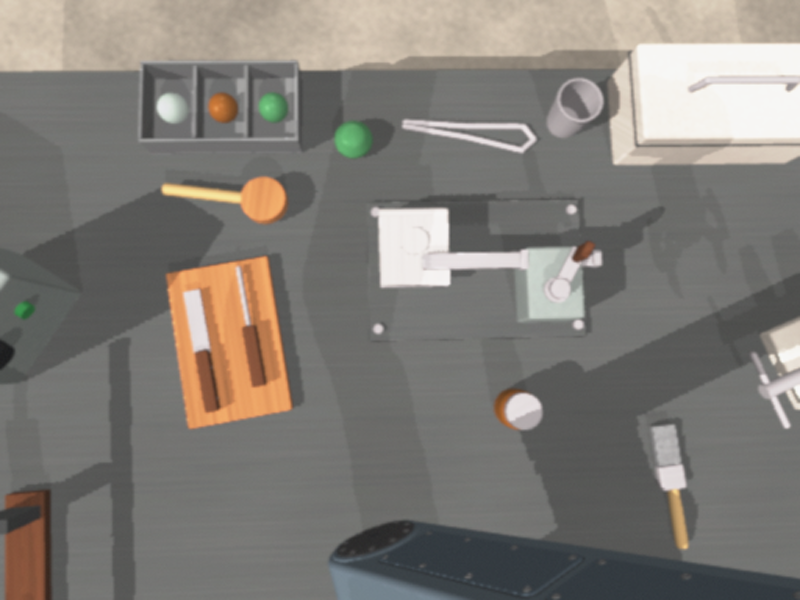

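View pics/side0.png

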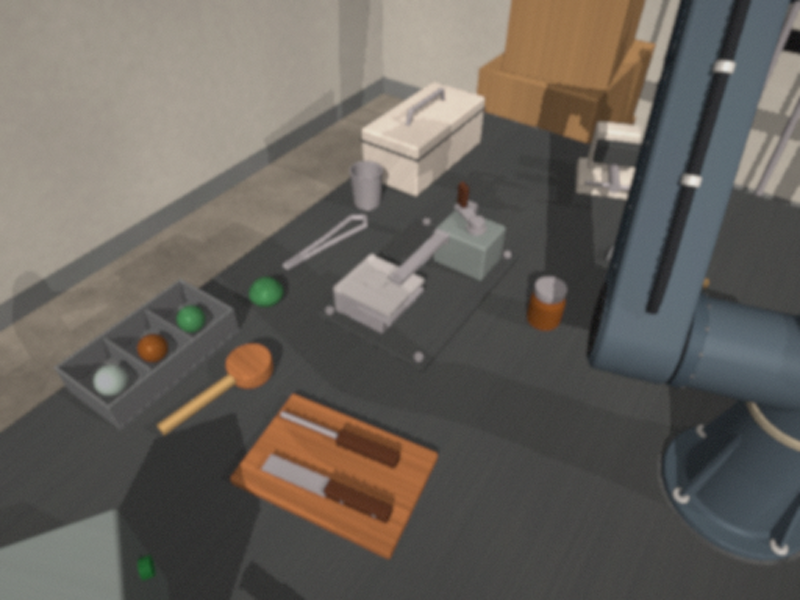

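The top view shows the blade as the left tool on the board, handle about (206,380) and tip about (194,292). The pick is to its right. The lid is at (378-449, 208-287), the crank hub near (558,290), its handle near (584,250), and the jar at (520,410). I'll enlarge crops next.

```bash
python3 - <<'E'
import cv2
from station import cams
im=cams.snapshot("top")[:,:,::-1]
a=im[120:225,230:390]; b=im[160:280,100:260]
cv2.imwrite("pics/c_st.png",cv2.resize(a,None,fx=5,fy=5,interpolation=cv2.INTER_CUBIC))
cv2.imwrite("pics/c_bd.png",cv2.resize(b,None,fx=5,fy=5,interpolation=cv2.INTER_CUBIC))
E
cat > h.py <<'E'
import numpy as np
from station import manip,cams
from scipy.spatial.transform import Rotation as R
def px(n,u,v,z):
    c=cams.camera_info(n);T=np.array(c["T"]);d=T[:3,:3]@np.linalg.solve(c["K"],[u,v,1.]);o=T[:3,3]
    return o+d*(z-o[2])/d[2]
def proj(n,p):
    c=cams.camera_info(n);T=np.array(c["T"]);q=c["K"]@(T[:3,:3].T@(np.array(p)-T[:3,3]));return q[:2]/q[2]
E
```

```text
(no output)
```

View pics/c_st.png

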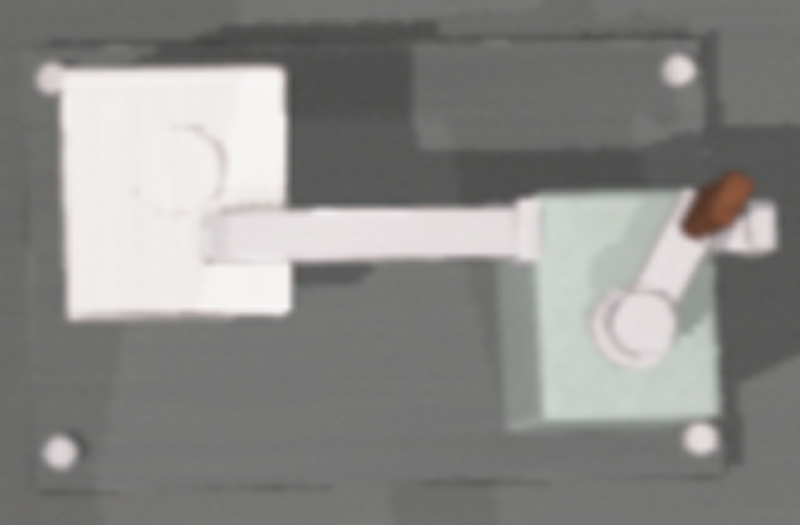

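View pics/c_bd.png

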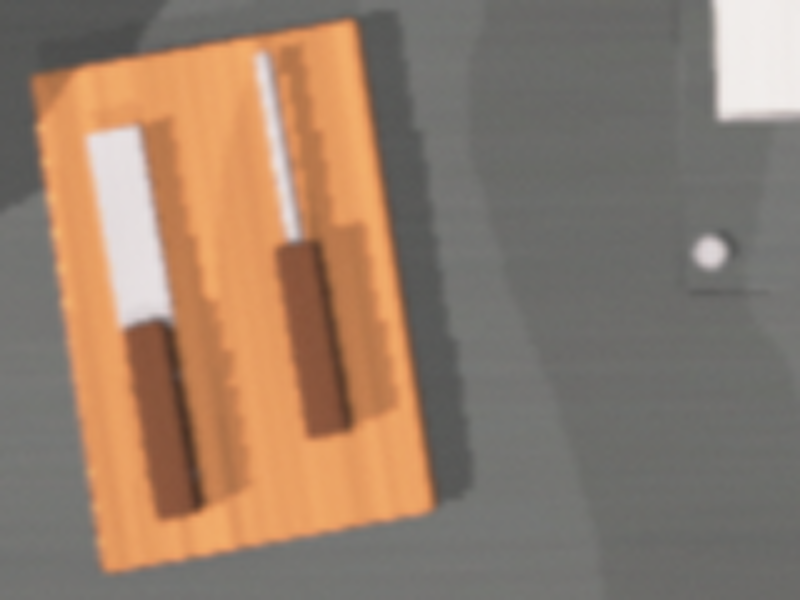

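The station crop shows the lid corners at (68,320), (290,315), (284,67) and (62,70). The hub is at (642,322) and the handle spans about (690-752, 170-237). In the board crop the blade tip edge is at (87-140, 130) and its handle runs from (150,322) to (182,515).

```bash
python3 - <<'E'
from h import *
np.set_printoptions(precision=4,suppress=True)
S=lambda u,v,z:px("top",230+u/5-.4,120+v/5-.4,z)
B=lambda u,v,z:px("top",100+u/5-.4,160+v/5-.4,z)
fl,fr,br,bl=[S(*p,.080) for p in((68,320),(290,315),(284,67),(62,70))]
print("lid",fl,fr,br,bl, [np.linalg.norm(a-b) for a,b in((fl,fr),(fr,br),(br,bl),(bl,fl))])
xd=(br+bl-fl-fr);print("yaw x",np.degrees(np.arctan2(xd[1],xd[0])), "yaw y",[np.degrees(np.arctan2(-(a-b)[0],(a-b)[1])) for a,b in((fl,fr),(bl,br))])
print("slot",(fl+fr)/2)
for z in(.114,.12,.125):print("hub",z,S(642,322,z))
print("bar", S(515,200,.09),S(515,260,.09),S(205,263,.09))
print("bar end", S(776,225,.09))
print("handle top",S(735,190,.163),S(752,175,.163),"bot",S(700,220,.113))
print("plate corners",S(50,78,.01),S(678,70,.01),S(700,437,.01),S(60,452,.01))
print("housing top",[S(*p,.097) for p in((540,193),(542,420),(720,415))])
print("board",[B(*p,.018) for p in((32,75),(355,18),(435,510),(103,573))])
print("blade tip",B(87,133,.028),B(140,125,.028),"junction", B(120,327,.028),B(172,318,.028))
print("handle top z.038", [B(*p,.038) for p in((123,330),(168,320),(157,520),(200,508))])
print("pick", B(260,52,.028),B(297,240,.028),[B(*p,.038) for p in((277,247),(318,241),(308,437),(350,430))])
print("jar",px("top",522/800*512,411/600*384,.085),"scoop",px("top",264/800*512,200/600*384,.04))
E
```

```text
lid [0.5786 0.0584 0.08  ] [ 0.579  -0.0518  0.08  ] [ 0.705  -0.0531  0.08  ] [0.705  0.0587 0.08  ] [np.float64(0.11011732564176624), np.float64(0.12603236046818855), np.float64(0.11181366901310703), np.float64(0.12638786003343366)]
yaw x -0.21280844937607177 yaw y [np.float64(0.19769615789088255), np.float64(0.009295515604188129)]
slot [0.5788 0.0033 0.08  ]
hub 0.114 [ 0.5679 -0.2173  0.114 ]
hub 0.12 [ 0.5672 -0.2153  0.12  ]
hub 0.125 [ 0.5666 -0.2137  0.125 ]
bar [ 0.6331 -0.1647  0.09  ] [ 0.603  -0.1632  0.09  ] [ 0.6042 -0.0094  0.09  ]
bar end [ 0.6183 -0.2954  0.09  ]
handle top [ 0.6221 -0.248   0.163 ] [ 0.629  -0.2564  0.163 ] bot [ 0.6174 -0.2489  0.113 ]
plate corners [0.7194 0.0645 0.01  ] [ 0.7191 -0.2788  0.01  ] [ 0.518  -0.2789  0.01  ] [0.5176 0.0632 0.01  ]
housing top [array([ 0.6351, -0.1755,  0.097 ]), array([ 0.5229, -0.1708,  0.097 ]), array([ 0.5235, -0.2587,  0.097 ])]
board [array([0.6171, 0.4141, 0.018 ]), array([0.6444, 0.2474, 0.018 ]), array([0.3883, 0.2065, 0.018 ]), array([0.3615, 0.3734, 0.018 ])]
blade tip [0.5848 0.3821 0.028 ] [0.5884 0.3553 0.028 ] junction [0.4851 0.3638 0.028 ] [0.489  0.3378 0.028 ]
handle top z.038 [array([0.4833, 0.3593, 0.038 ]), array([0.4878, 0.337 , 0.038 ]), array([0.3887, 0.3411, 0.038 ]), array([0.394, 0.32 , 0.038])]
pick [0.6254 0.2944 0.028 ] [0.5274 0.2749 0.028 ] [array([0.5234, 0.2828, 0.038 ]), array([0.526 , 0.2622, 0.038 ]), array([0.4276, 0.2668, 0.038 ]), array([0.4305, 0.246 , 0.038 ])]
jar [ 0.3801 -0.1572  0.085 ] scoop [0.7332 0.2478 0.04  ]
```

Everything agrees with the given sizes. Slot mouth is at about (0.579, 0.003), station yaw is about 0, crank axis at (0.567, -0.216), handle at -31° and blade yaw about 10.5°. I'll push the crank handle round with the closed fingers.

Request:
{"api": "carry_out", "payload": {"targets": [[[4,-1.2,0,0,0,6,0],[8,-2.4,0,0,0,12,0],[12,-3.6,0,0,0,18,0],[16,-4.8,0,0,0,24,0],[20,-6,0,0,0,26.2,0],[24,-7.2,0,0,0,26.2,0],[28,-8.4,0,0,0,26.2,0],[32,-9.6,0,0,0,26.2,0],[36,-10.8,0,0,0,26.2,0],[40.5,-12,0,0,0,26.2,0],[40.5,-12,0,0,0,26.2,0],[40.5,-12,0,0,0,26.2,0]]], "force": 60}}

```text
t: 1.15
tcp_pos: [0.5882, -0.2713, 0.2498]
tool_rot: [1.0, 0.003, -0.0, -0.0]
force: [-0.8, -0.1, 0.7]
finger_gap: 0.0
gripper_force: 0.0
```

Request:
{"api": "carry_out", "payload": {"targets": [[[0,0.1,4,0,0,0,0],[0,0.1,8,0,0,0,0],[0,0.1,11,0,0,0,0],[0,0.1,11,0,0,0,0],[0,0.1,11,0,0,0,0]]]}}

```text
t: 1.57
tcp_pos: [0.5845, -0.2756, 0.1387]
tool_rot: [1.0, -0.001, -0.002, -0.001]
force: [0.7, -0.2, 1.3]
finger_gap: 0.002
gripper_force: 0.0
```

```bash
python3 - <<'E'
from h import *
import cv2
s=manip.sense();print(s["tcp_pos"],s["force"])
a=np.array([.567,-.216])
# orbit table from -69 deg, tool cm rel to TCP
for k in range(0,4):
    th=np.radians(-69+180*k+15*np.arange(0,13)); P=a+.06*np.c_[np.cos(th),np.sin(th)]
    p0=s["tcp_pos"][:2] if k==0 else P[0]
    d=(P-p0)*100; print([[round(x,1),round(-y,1)] for x,y in d[1:]])
im=cams.snapshot("top")[100:225,230:400,::-1]
cv2.imwrite("pics/c2.png",cv2.resize(im,None,fx=4,fy=4,interpolation=cv2.INTER_CUBIC))
E
```

```text
[ 0.58445029 -0.27555186  0.13865894] [ 0.70843264 -0.17225684  1.31549367]
[[np.float64(1.8), np.float64(-1.1)], [np.float64(2.9), np.float64(-2.2)], [np.float64(3.7), np.float64(-3.5)], [np.float64(4.2), np.float64(-5.0)], [np.float64(4.2), np.float64(-6.6)], [np.float64(3.9), np.float64(-8.1)], [np.float64(3.1), np.float64(-9.5)], [np.float64(2.0), np.float64(-10.6)], [np.float64(0.7), np.float64(-11.4)], [np.float64(-0.8), np.float64(-11.9)], [np.float64(-2.4), np.float64(-11.9)], [np.float64(-3.9), np.float64(-11.6)]]
[[np.float64(-1.4), np.float64(0.7)], [np.float64(-2.5), np.float64(1.8)], [np.float64(-3.3), np.float64(3.2)], [np.float64(-3.8), np.float64(4.7)], [np.float64(-3.8), np.float64(6.2)], [np.float64(-3.5), np.float64(7.8)], [np.float64(-2.7), np.float64(9.1)], [np.float64(-1.6), np.float64(10.3)], [np.float64(-0.3), np.float64(11.1)], [np.float64(1.2), np.float64(11.5)], [np.float64(2.8), np.float64(11.6)], [np.float64(4.3), np.float64(11.2)]]
[[np.float64(1.4), np.float64(-0.7)], [np.float64(2.5), np.float64(-1.8)], [np.float64(3.3), np.float64(-3.2)], [np.float64(3.8), np.float64(-4.7)], [np.float64(3.8), np.float64(-6.2)], [np.float64(3.5), np.float64(-7.8)], [np.float64(2.7), np.float64(-9.1)], [np.float64(1.6), np.float64(-10.3)], [np.float64(0.3), np.float64(-11.1)], [np.float64(-1.2), np.float64(-11.5)], [np.float64(-2.8), np.float64(-11.6)], [np.float64(-4.3), np.float64(-11.2)]]
[[np.float64(-1.4), np.float64(0.7)], [np.float64(-2.5), np.float64(1.8)], [np.float64(-3.3), np.float64(3.2)], [np.float64(-3.8), np.float64(4.7)], [np.float64(-3.8), np.float64(6.2)], [np.float64(-3.5), np.float64(7.8)], [np.float64(-2.7), np.float64(9.1)], [np.float64(-1.6), np.float64(10.3)], [np.float64(-0.3), np.float64(11.1)], [np.float64(1.2), np.float64(11.5)], [np.float64(2.8), np.float64(11.6)], [np.float64(4.3), np.float64(11.2)]]
```

View pics/c2.png

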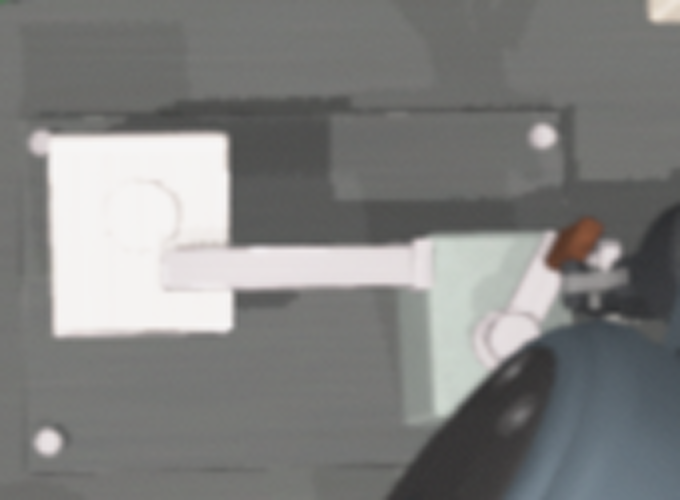

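The picture shows the closed fingers just behind the handle, at about (600,290), on its clockwise side. I'll start winding.

Request:
{"api": "carry_out", "payload": {"targets": [[[1.6,-1.0,0,0,0,0,0],[2.8,-2.1,0,0,0,0,0],[3.6,-3.5,0,0,0,0,0],[4.1,-5.0,0,0,0,0,0],[4.1,-6.6,0,0,0,0,0],[3.8,-8.1,0,0,0,0,0],[3.0,-9.5,0,0,0,0,0],[1.9,-10.6,0,0,0,0,0],[0.6,-11.4,0,0,0,0,0],[-0.9,-11.9,0,0,0,0,0],[-2.4,-11.9,0,0,0,0,0],[-3.9,-11.6,0,0,0,0,0]]]}}

```text
t: 2.62
tcp_pos: [0.5496, -0.1574, 0.1421]
tool_rot: [1.0, 0.001, 0.004, 0.001]
force: [4.9, -1.4, -0.3]
finger_gap: -0.001
gripper_force: 2.8
```

```bash
python3 - <<'E'
from h import *
import cv2
s=manip.sense();d=s["tcp_pos"][:2]-[.567,-.216];print(s["tcp_pos"],s["force"],np.hypot(*d),np.degrees(np.arctan2(d[1],d[0])))
a=cams.snapshot("top")[100:225,230:400,::-1];b=cams.snapshot("side")[90:215,180:350,::-1]
f=lambda i:cv2.resize(i,None,fx=3,fy=3,interpolation=cv2.INTER_CUBIC)[:, :400]
cv2.imwrite("pics/c3.png",np.hstack([f(a)*1,f(b)]))
E
```

```text
[ 0.54963834 -0.15735416  0.14211826] [ 4.94399997 -1.44349629 -0.25215846] 0.06116176204270969 106.49098948498604
```

View pics/c3.png

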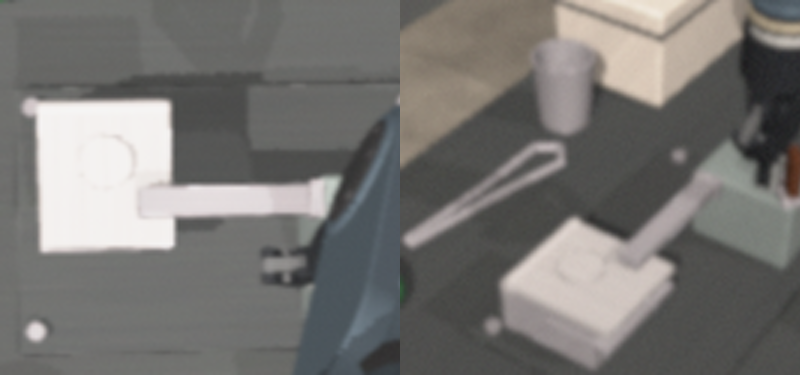

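The bar end has moved about 6 px (14 mm) right, and the handle sits ahead of the fingers, so the push works.

Request:
{"api": "carry_out", "payload": {"targets": [[[-1.4,0.7,0,0,0,0,0],[-2.5,1.8,0,0,0,0,0],[-3.3,3.2,0,0,0,0,0],[-3.8,4.7,0,0,0,0,0],[-3.8,6.2,0,0,0,0,0],[-3.5,7.8,0,0,0,0,0],[-2.7,9.1,0,0,0,0,0],[-1.6,10.3,0,0,0,0,0],[-0.3,11.1,0,0,0,0,0],[1.2,11.5,0,0,0,0,0],[2.8,11.6,0,0,0,0,0],[4.3,11.2,0,0,0,0,0]]]}}

```text
t: 3.72
tcp_pos: [0.5902, -0.271, 0.1399]
tool_rot: [1.0, -0.0, -0.002, -0.001]
force: [-4.7, 1.0, 0.5]
finger_gap: -0.002
gripper_force: 2.8
```

Request:
{"api": "carry_out", "payload": {"targets": [[[1.4,-0.7,0,0,0,0,0],[2.5,-1.8,0,0,0,0,0],[3.3,-3.2,0,0,0,0,0],[3.8,-4.7,0,0,0,0,0],[3.8,-6.2,0,0,0,0,0],[3.5,-7.8,0,0,0,0,0],[2.7,-9.1,0,0,0,0,0],[1.6,-10.3,0,0,0,0,0],[0.3,-11.1,0,0,0,0,0],[-1.2,-11.5,0,0,0,0,0],[-2.8,-11.6,0,0,0,0,0],[-4.3,-11.2,0,0,0,0,0]]]}}

```text
t: 4.72
tcp_pos: [0.5522, -0.1597, 0.1439]
tool_rot: [1.0, 0.001, 0.006, 0.003]
force: [5.4, -3.1, 7.5]
finger_gap: 0.002
gripper_force: 2.7
```

```bash
python3 - <<'E'
from h import *
import cv2
s=manip.sense();d=s["tcp_pos"][:2]-[.567,-.216];print(s["tcp_pos"],s["force"],np.hypot(*d),np.degrees(np.arctan2(d[1],d[0])))
th=np.radians(111+8*np.arange(0,13)); P=.06*np.c_[np.cos(th),np.sin(th)]
print([[round(float(x),1),round(float(-y),1)] for x,y in (P-P[0])[1:]*100])
E
```

```text
[ 0.5521727  -0.15968886  0.14392442] [ 5.42867341 -3.0704179   7.50171644] 0.05823051922108896 104.7517266348661
[[-0.8, 0.4], [-1.5, 0.8], [-2.1, 1.4], [-2.6, 2.0], [-3.1, 2.7], [-3.5, 3.5], [-3.7, 4.3], [-3.8, 5.1], [-3.8, 5.9], [-3.7, 6.7], [-3.5, 7.6], [-3.2, 8.3]]
```

Request:
{"api": "carry_out", "payload": {"targets": [[[-0.8,0.4,0,0,0,0,0],[-1.5,0.8,0,0,0,0,0],[-2.1,1.4,0,0,0,0,0],[-2.6,2.0,0,0,0,0,0],[-3.1,2.7,0,0,0,0,0],[-3.3,3.1,0,0,0,0,0],[-3.3,3.1,0,0,0,0,0]]]}}

```text
t: 5.3
tcp_pos: [0.5182, -0.1915, 0.1426]
tool_rot: [1.0, -0.0, 0.004, 0.002]
force: [2.0, -0.8, 6.3]
finger_gap: 0.004
gripper_force: 2.6
```

```bash
python3 - <<'E'
from h import *
import cv2
s=manip.sense();d=s["tcp_pos"][:2]-[.567,-.216];print(s["tcp_pos"],s["force"],np.hypot(*d),np.degrees(np.arctan2(d[1],d[0])))
th=np.radians(155+4*np.arange(0,16)); P=.06*np.c_[np.cos(th),np.sin(th)]
print([[round(float(x),2),round(float(-y),2)] for x,y in (P-P[0])[1:]*100])
E
```

```text
[ 0.51816004 -0.19149737  0.14255893] [ 1.99584899 -0.77925744  6.32149775] 0.05464174677994401 153.35743716817288
[[-0.16, 0.39], [-0.3, 0.78], [-0.41, 1.19], [-0.49, 1.6], [-0.54, 2.01], [-0.56, 2.43], [-0.55, 2.85], [-0.52, 3.27], [-0.45, 3.68], [-0.36, 4.09], [-0.24, 4.49], [-0.09, 4.88], [0.09, 5.26], [0.29, 5.63], [0.52, 5.98]]
```

Request:
{"api": "carry_out", "payload": {"targets": [[[-0.2,0.4,0,0,0,0,0],[-0.35,0.8,0,0,0,0,0],[-0.5,1.2,0,0,0,0,0],[-0.6,1.6,0,0,0,0,0],[-0.65,1.8,0,0,0,0,0]]]}}

```text
t: 5.72
tcp_pos: [0.5114, -0.2081, 0.1421]
tool_rot: [1.0, 0.0, 0.003, 0.001]
force: [3.2, 2.6, 6.6]
finger_gap: 0.001
gripper_force: 3.0
```

Request:
{"api": "carry_out", "payload": {"targets": [[[0,0.3,0,0,0,0,0],[0,0.5,0,0,0,0,0],[0,0.5,0,0,0,0,0]]]}}

```text
t: 5.97
tcp_pos: [0.511, -0.2129, 0.142]
tool_rot: [1.0, 0.0, 0.003, 0.001]
force: [2.2, 3.0, 5.3]
finger_gap: -0.007
gripper_force: 2.6
```

Request:
{"api": "carry_out", "payload": {"targets": [[[0,0.3,0,0,0,0,0],[0,0.5,0,0,0,0,0],[0,0.5,0,0,0,0,0]]]}}

```text
t: 6.22
tcp_pos: [0.5103, -0.2143, 0.1419]
tool_rot: [1.0, -0.0, 0.002, -0.003]
force: [3.3, 12.0, 9.9]
finger_gap: 0.006
gripper_force: 6.6
```

```bash
python3 - <<'E'
from h import *
import cv2
s=manip.sense();d=s["tcp_pos"][:2]-[.567,-.216];print(s["tcp_pos"],s["force"],np.hypot(*d),np.degrees(np.arctan2(d[1],d[0])))
a=cams.snapshot("top")[100:225,230:400,::-1];b=cams.snapshot("side")[90:215,220:390,::-1]
f=lambda i:cv2.resize(i,None,fx=3,fy=3,interpolation=cv2.INTER_CUBIC)[:, :400]
cv2.imwrite("pics/c4.png",np.hstack([f(a)*1,f(b)]))
E
```

```text
[ 0.51026695 -0.21434629  0.1419253 ] [ 3.32289296 12.02967926  9.88972882] 0.05675714703398241 178.33036050242188
```

View pics/c4.png

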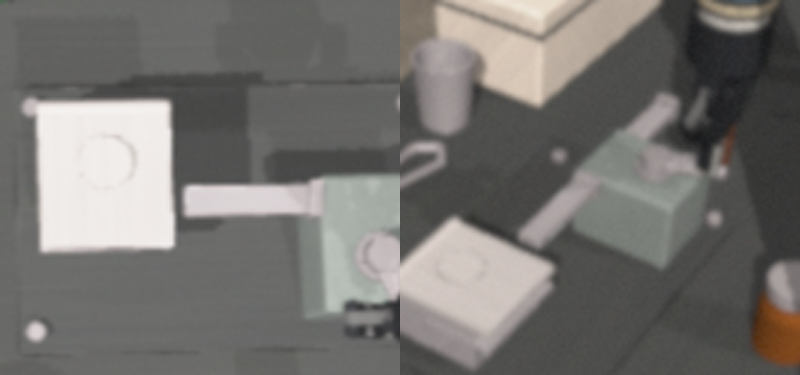

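The bar now clears the lid, with a gap of about 9/3 px (roughly 8 mm), and the force has jumped to 12 N at the expected stop angle. One small push will confirm it.

Request:
{"api": "carry_out", "payload": {"targets": [[[0,0.2,0,0,0,0,0],[0,0.3,0,0,0,0,0],[0,0.3,0,0,0,0,0]]]}}

```text
t: 6.57
tcp_pos: [0.51, -0.2148, 0.1419]
tool_rot: [1.0, -0.0, 0.001, -0.004]
force: [5.2, 18.1, 12.0]
finger_gap: -0.001
gripper_force: 9.1
```

```bash
python3 - <<'E'
from h import *
s=manip.sense();print(s["tcp_pos"],s["force"])
E
```

```text
[ 0.5099834  -0.21481272  0.14194297] [ 5.15674584 18.10925045 12.01636945]
```

The stop is confirmed. I'll back off, rise and go to the blade.

Request:
{"api": "carry_out", "payload": {"targets": [[[0,-1.5,0,0,0,0,0],[0,-3,-1,0,0,0,0],[0,-3,-5,0,0,0,0],[0,-3,-9,0,0,0,0],[0,-3,-12,0,0,0,0],[0,-7,-12,0,0,-2,0],[-1,-11,-12,0,0,-5,4],[-1,-15,-12,0,0,-10.7,5],[-2,-19,-12,0,0,-10.7,5],[-2,-23,-12,0,0,-10.7,5],[-3,-27,-12,0,0,-10.7,5],[-3,-31,-12,0,0,-10.7,5]]]}}

```text
t: 7.57
tcp_pos: [0.4753, 0.0915, 0.2608]
tool_rot: [0.996, 0.093, -0.001, -0.0]
force: [0.9, -0.4, 0.7]
finger_gap: 0.589
gripper_force: 0.0
```

```bash
cat >> h.py <<'E'
def rel(x,y,z):
    s=manip.sense();r=R.from_quat(s["tool_rot"]);print("t",s["t"],"tcp",s["tcp_pos"].round(4),"yaw/rv",np.degrees((R.from_quat([1,0,0,0]).inv()*r).as_rotvec()).round(2),"F",s["force"].round(1),"gap",round(s["finger_gap"]*8.54,2),"gf",round(s["gripper_force"],1))
    print("tool shift cm",(r.inv().apply(np.array([x,y,z])-s["tcp_pos"])*100).round(2))
E
python3 -c "
from h import *
rel(.471,.3455,.14)"
```

```text
t 7.5667 tcp [0.4753 0.0915 0.2608] yaw/rv [  0.02  -0.12 -10.72] F [ 0.9 -0.4  0.7] gap 5.03 gf 0.0
tool shift cm [  4.33 -25.03  12.08]
```

Request:
{"api": "carry_out", "payload": {"targets": [[[0.7,-4,0,0,0,0,5],[1.4,-8,0,0,0,0,5],[2.1,-12,1,0,0,0,5],[2.8,-16,3,0,0,0,5],[3.5,-20,6,0,0,0,5],[4.2,-23.5,9,0,0,0,5],[4.3,-24.8,12,0,0,0,5],[4.3,-24.8,12,0,0,0,5],[4.3,-24.8,12,0,0,0,5]]]}}

```text
t: 8.32
tcp_pos: [0.4712, 0.3416, 0.1379]
tool_rot: [0.995, 0.095, -0.003, 0.001]
force: [-0.1, 0.6, 1.0]
finger_gap: 0.583
gripper_force: 0.0
```

```bash
python3 - <<'E'
from h import *
import cv2
rel(.471,.3455,.04)
b=cams.snapshot("side")[230:370,130:300,::-1]; a=cams.snapshot("top")[150:290,90:260,::-1]
f=lambda i:cv2.resize(i,(400,330),interpolation=cv2.INTER_CUBIC)
cv2.imwrite("pics/c5.png",np.hstack([f(a),f(b)]))
E
```

```text
t 8.3167 tcp [0.4712 0.3416 0.1379] yaw/rv [ -0.13  -0.35 -10.91] F [-0.1  0.6  1. ] gap 4.98 gf 0.0
tool shift cm [ 0.12 -0.4   9.79]
```

View pics/c5.png

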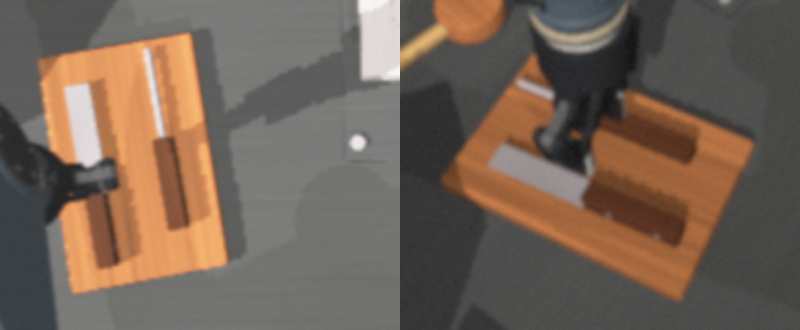

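The open fingers are above the front part of the blade's handle, at (95,185) in the left half. Next I descend.

Request:
{"api": "carry_out", "payload": {"targets": [[[0.1,-0.3,4,0,0,0,5],[0.1,-0.3,8,0,0,0,5],[0.1,-0.3,9.5,0,0,0,5],[0.1,-0.3,9.5,0,0,0,5],[0.1,-0.3,9.5,0,0,0,5]]]}}

```text
t: 8.83
tcp_pos: [0.4756, 0.3429, 0.0467]
tool_rot: [0.996, 0.093, 0.001, -0.0]
force: [0.9, -0.2, -0.2]
finger_gap: 0.587
gripper_force: 0.0
```

```bash
python3 -c "
from h import *
rel(.471,.3455,.04)"
```

```text
t 8.8333 tcp [0.4756 0.3429 0.0467] yaw/rv [  0.02   0.08 -10.62] F [ 0.9 -0.2 -0.2] gap 5.01 gf 0.0
tool shift cm [-0.4  -0.33  0.67]
```

Request:
{"api": "carry_out", "payload": {"targets": [[[-0.4,-0.3,0.6,0,0,0,5],[-0.4,-0.3,0.6,0,0,0,5],[-0.4,-0.3,0.6,0,0,0,5],[-0.4,-0.3,0.6,0,0,0,2.5],[-0.4,-0.3,0.6,0,0,0,1.5],[-0.4,-0.3,0.6,0,0,0,1.0],[-0.4,-0.3,0.6,0,0,0,1.0],[-0.4,-0.3,0.6,0,0,0,1.0],[-0.4,-0.3,0.6,0,0,0,1.0]]], "force": 120}}

```text
t: 9.58
tcp_pos: [0.4704, 0.3464, 0.0406]
tool_rot: [0.996, 0.093, 0.001, -0.0]
force: [-0.8, 0.0, 7.5]
finger_gap: 0.223
gripper_force: 118.2
```

```bash
python3 -c "
from h import *
rel(.471,.3455,.12)"
```

```text
t 9.5833 tcp [0.4704 0.3464 0.0406] yaw/rv [  0.04   0.1  -10.72] F [-0.8  0.   7.5] gap 1.9 gf 118.2
tool shift cm [ 0.06  0.09 -7.94]
```

Gripped, and the gap suits the handle. I'll lift it and turn it to the station's yaw.

Request:
{"api": "carry_out", "payload": {"targets": [[[0,0,-2,0,0,0,1],[0,0,-6,0,0,0,1],[0,0,-10,0,0,0,1],[0,4,-12,0,0,0,1],[0,8,-12,0,0,0,1],[0,12,-12,0,0,0,1],[0,16,-12,0,0,4,1],[0,20,-12,0,0,8,1],[1,24,-12,0,0,10.7,1],[2,28,-12,0,0,10.7,1],[2.4,32,-12,0,0,10.7,1],[2.4,34.3,-12,0,0,10.7,1]]]}}

```text
t: 10.58
tcp_pos: [0.5597, 0.0092, 0.1596]
tool_rot: [1.0, -0.001, 0.002, 0.001]
force: [0.4, -0.6, -1.3]
finger_gap: 0.224
gripper_force: 117.9
```

```bash
python3 - <<'E'
from h import *
import cv2
rel(.44,.003,.076)
b=cams.snapshot("side")[130:300,190:400,::-1]; a=cams.snapshot("top")[110:280,130:340,::-1]
cv2.imwrite("pics/raw6a.png",a);cv2.imwrite("pics/raw6b.png",b)
f=lambda i:cv2.resize(i,(400,324),interpolation=cv2.INTER_CUBIC)
cv2.imwrite("pics/c6.png",np.hstack([f(a),f(b)]))
s=manip.sense();t=s["tcp_pos"]+R.from_quat(s["tool_rot"]).apply([.1183,0,.0126]);
for n,o in(("top",(130,110)),("side",(190,130))): print(n,(proj(n,t)-o)*400/210)
E
```

```text
t 10.5833 tcp [0.5597 0.0092 0.1596] yaw/rv [-0.1   0.19  0.11] F [ 0.4 -0.6 -1.3] gap 1.91 gf 117.9
tool shift cm [-11.99   0.63   8.32]
top [255.10620172  52.20730939]
side [77.43267076 55.14332807]
```

View pics/c6.png

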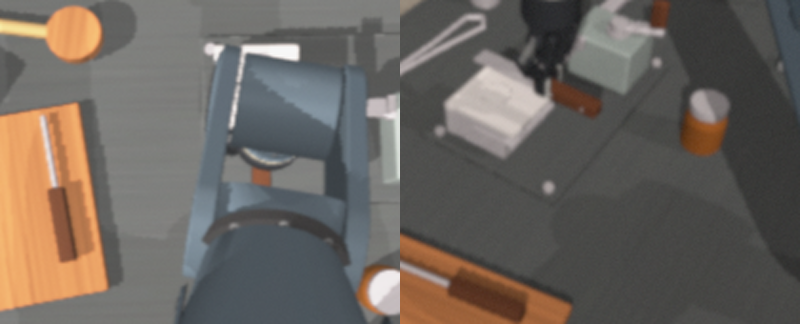

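The blade is held straight, with its tip at about (480,57), against a prediction of (477,55). It is above the lid and 12 cm too far forward, but not touching anything. I'll pull back in front of the slot and go down.

Request:
{"api": "carry_out", "payload": {"targets": [[[-4,0.6,0,0,0,0,1],[-8,0.6,0,0,0,0,1],[-12,0.6,0,0,0,0,1],[-14,0.6,0,0,0,0,1],[-14,0.6,0,0,0,0,1],[-14,0.6,4,0,0,0,1],[-14,0.6,8,0,0,0,1],[-14,0.6,8,0,0,0,1],[-14,0.6,8,0,0,0,1]]]}}

```text
t: 11.43
tcp_pos: [0.4157, 0.0083, 0.0773]
tool_rot: [1.0, 0.001, -0.004, -0.001]
force: [-0.7, 0.5, -0.8]
finger_gap: 0.225
gripper_force: 117.9
```

```bash
python3 - <<'E'
from h import *
import cv2
rel(.473,.003,.076)
s=manip.sense();t=s["tcp_pos"]+R.from_quat(s["tool_rot"]).apply([.1183,0,.0126]);print(t)
b=cams.snapshot("side")[130:230,180:300,::-1]
cv2.imwrite("pics/c7.png",cv2.resize(b,None,fx=6,fy=6,interpolation=cv2.INTER_CUBIC)[:600,:800])
for p in(t+[0,.013,.0015],t-[0,.013,-.0015],[.5788,.058,.07],[.5788,-.052,.07],[.5788,.058,.08],[.5788,.058,.057]): print((proj("side",p)-(180,130))*6+2.5)
E
```

```text
t 11.4333 tcp [0.4157 0.0083 0.0773] yaw/rv [ 0.12 -0.43 -0.07] F [-0.7  0.5 -0.8] gap 1.92 gf 117.9
tool shift cm [5.73 0.54 0.09]
[0.53393066 0.00848152 0.0638428 ]
[548.56230422 445.63879789]
[578.97786191 412.23899103]
[421.46101472 445.48496906]
[552.75647766 309.80837779]
[421.41433722 429.99633856]
[421.5207405  465.30330841]
```

View pics/c7.png

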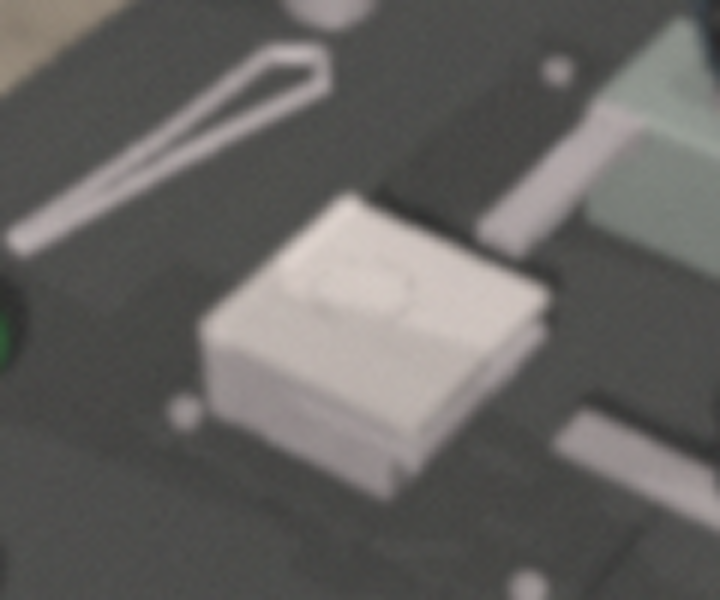

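The blade is level in front of the slot. The tip corners are at (555,445) and (588,410), within about 2 mm of the prediction, and the lid's corner at (418,433) matches too. I'll insert it.

Request:
{"api": "carry_out", "payload": {"targets": [[[1.5,0.4,0,0,0,0,1],[3,0.5,0,0,0,0,1],[4,0.5,0,0,0,0,1],[4.7,0.5,0,0,0,0,1],[5.4,0.5,0,0,0,0,1],[6,0.5,0,0,0,0,1],[6,0.5,0,0,0,0,1],[6,0.5,0,0,0,0,1]]]}}

```text
t: 12.15
tcp_pos: [0.465, 0.0045, 0.08]
tool_rot: [1.0, 0.0, -0.012, -0.002]
force: [-18.7, -5.1, 4.8]
finger_gap: 0.222
gripper_force: 119.0
```

```bash
python3 - <<'E'
from h import *
rel(.476,.003,.076)
s=manip.sense();t=s["tcp_pos"]+R.from_quat(s["tool_rot"]).apply([.1183,0,.0126]);print(t)
r=.694-t[0]; 
for ph in range(0,80,3):
    a=np.radians(ph); print(ph,((r-r*np.cos(a))*100).round(2),(-(r*np.sin(a))*100-.5).round(2),end=' | ')
E
```

```text
t 12.15 tcp [0.465  0.0045 0.08  ] yaw/rv [ 0.24 -1.41 -0.01] F [-18.7  -5.1   4.8] gap 1.89 gf 119.0
tool shift cm [1.11 0.15 0.38]
[0.58292679 0.00459855 0.06451838]
0 0.0 -0.5 | 3 0.02 -1.08 | 6 0.06 -1.66 | 9 0.14 -2.24 | 12 0.24 -2.81 | 15 0.38 -3.37 | 18 0.54 -3.93 | 21 0.74 -4.48 | 24 0.96 -5.02 | 27 1.21 -5.54 | 30 1.49 -6.05 | 33 1.79 -6.55 | 36 2.12 -7.03 | 39 2.48 -7.49 | 42 2.85 -7.93 | 45 3.25 -8.35 | 48 3.68 -8.75 | 51 4.12 -9.13 | 54 4.58 -9.49 | 57 5.06 -9.82 | 60 5.55 -10.12 | 63 6.06 -10.4 | 66 6.59 -10.65 | 69 7.13 -10.87 | 72 7.67 -11.06 | 75 8.23 -11.23 | 78 8.8 -11.36 |
```

Blocked: 18 N along -x right at the mouth. I'll back off, let it settle, and locate the tip again with image code, since my 10 views are used.

Request:
{"api": "carry_out", "payload": {"targets": [[[-2,0,0,0,0,0,1],[-4.5,0,0,0,0,0,1],[-4.5,0,0,0,0,0,1],[-4.5,0,0,0,0,0,1],[-4.5,0,0,0,0,0,1],[-4.5,0,0,0,0,0,1]]]}}

```text
t: 12.65
tcp_pos: [0.4344, 0.002, 0.0804]
tool_rot: [1.0, 0.0, 0.002, 0.001]
force: [-0.7, 0.2, -1.3]
finger_gap: 0.224
gripper_force: 118.1
```

```bash
cat > tip.py <<'E'
from h import *
import cv2
rel(.476,.003,.0761)
s=manip.sense();t=s["tcp_pos"]+R.from_quat(s["tool_rot"]).apply([.1183,0,.0126]);print("pred tip",t)
im=cams.snapshot("side");g=cv2.cvtColor(im,cv2.COLOR_RGB2GRAY)
x0,y0=np.round(proj("side",t-[.02,0,0])).astype(int);print("gray at blade",g[y0,x0],"floor",g[y0+10,x0-22])
m=((g>112)*255).astype(np.uint8);n,l=cv2.connectedComponents(m,connectivity=4);m=(l==l[y0,x0]).astype(np.uint8)
m[:, :max(0,x0-40)]=0
c=max(cv2.findContours(m,cv2.RETR_EXTERNAL,cv2.CHAIN_APPROX_NONE)[0],key=cv2.contourArea)
print("seen",cv2.contourArea(c),cv2.approxPolyDP(c,2,True)[:,0].tolist())
for y,z in((.013,.0015),(-.013,.0015),(.013,-.0015)):print("pred tip corner",proj("side",t+[0,y,z]),"back",proj("side",t+[-.1,y,z]))
E
python3 tip.py
```

```text
t 12.65 tcp [0.4344 0.002  0.0804] yaw/rv [-0.06  0.25 -0.04] F [-0.7  0.2 -1.3] gap 1.91 gf 118.1
tool shift cm [ 4.16 -0.09  0.45]
pred tip [0.5527265  0.00209918 0.06834034]
gray at blade 148 floor 70
seen 209.5 [[269, 195], [269, 199], [299, 214], [292, 202], [274, 193]]
pred tip corner [266.56100098 198.5277979 ] back [298.28184795 213.90176704]
pred tip corner [271.65687694 193.08372066] back [303.08944172 208.00467228]
pred tip corner [266.52920703 199.29466424] back [298.18159987 214.66684443]
```

The settled height is 4.5 mm too high, so the tip hit the lid's edge, and the tip sits about 5 mm shorter than assumed. I'll lower it and insert again.

Request:
{"api": "carry_out", "payload": {"targets": [[[0,0,0.45,0,0,0,1],[0,0,0.45,0,0,0,1],[1,0,0.45,0,0,0,1],[2,0,0.45,0,0,0,1],[2.8,0,0.45,0,0,0,1],[3.5,0,0.45,0,0,0,1],[4,0,0.45,0,0,0,1],[4.5,0,0.45,0,0,0,1],[4.5,0,0.45,0,0,0,1],[4.5,0,0.45,0,0,0,1],[4.5,0,0.45,0,0,0,1]]]}}

```text
t: 13.62
tcp_pos: [0.4766, 0.0026, 0.0747]
tool_rot: [1.0, 0.0, -0.001, -0.0]
force: [-0.6, 0.2, -1.3]
finger_gap: 0.224
gripper_force: 118.1
```

```bash
python3 -c "
from h import *
rel(.4805,.003,.0761)"
```

```text
t 13.6167 tcp [0.4766 0.0026 0.0747] yaw/rv [ 0.02 -0.07 -0.03] F [-0.6  0.2 -1.3] gap 1.91 gf 118.1
tool shift cm [ 0.39 -0.04 -0.14]
```

The blade is in, with no contact force. I'll start lifting.

Request:
{"api": "carry_out", "payload": {"targets": [[[0.1,0,-0.4,0,0,0,1],[0.2,0,-0.8,0,0,0,1],[0.2,0,-1.2,0,0,0,1],[0.3,0,-1.7,0,0,0,1],[0.4,0,-2.2,0,0,0,1],[0.5,0,-2.7,0,0,0,1],[0.6,0,-3.2,0,0,0,1],[0.6,0,-3.2,0,0,0,1],[0.6,0,-3.2,0,0,0,1]]]}}

```text
t: 14.37
tcp_pos: [0.4837, 0.0024, 0.1073]
tool_rot: [1.0, 0.0, 0.001, 0.0]
force: [-3.5, 0.5, -3.6]
finger_gap: 0.228
gripper_force: 117.8
```

```bash
cat > lid.py <<'E'
from h import *
import cv2
rel(.4805,.003,.0761)
s=manip.sense();print("tq",s["ft_torque"].round(2))
g=cv2.cvtColor(cams.snapshot("side"),cv2.COLOR_RGB2GRAY); 
# score lid angle by the top face left edge & blade line visibility
for n,z in (("side",0),):
    H=np.array([.694,.003,.07]);m=((g>120)*255).astype(np.uint8)
    for ph in range(0,81,8):
        a=np.radians(ph);e=np.array([np.cos(a),0,-np.sin(a)]);nn=np.array([np.sin(a),0,np.cos(a)])
        q=[proj(n,H-.115*u*e+.01*nn+[0,y,0]) for u,y in((1,.055),(1,-.055),(0,-.055),(0,.055))]
        k=np.zeros_like(m);cv2.fillConvexPoly(k,np.round(q).astype(int),255)
        print(ph,np.round(q[:2]).astype(int).tolist(),"fill %.2f"%((m&k).sum()/k.sum()),"area",int(k.sum()/255))
cv2.imwrite("pics/lid_%.1f.png"%s["t"],g)
E
python3 lid.py
```

```text
t 14.3667 tcp [0.4837 0.0024 0.1073] yaw/rv [-0.02  0.09 -0.04] F [-3.5  0.5 -3.6] gap 1.94 gf 117.8
tool shift cm [-0.33 -0.06  3.12]
tq [0.04 0.54 0.02]
0 [[250, 201], [272, 179]] fill 0.96 area 1112
8 [[249, 197], [271, 174]] fill 0.97 area 1015
16 [[247, 192], [270, 169]] fill 1.00 area 880
24 [[245, 187], [268, 165]] fill 0.97 area 729
32 [[243, 182], [266, 160]] fill 0.85 area 572
40 [[239, 177], [263, 155]] fill 0.76 area 382
48 [[235, 172], [259, 150]] fill 0.68 area 193
56 [[231, 167], [255, 146]] fill 0.62 area 93
64 [[226, 163], [251, 142]] fill 0.27 area 302
72 [[222, 160], [246, 139]] fill 0.19 area 457
80 [[217, 157], [241, 136]] fill 0.18 area 650
```

Request:
{"api": "carry_out", "payload": {"targets": [[[0.2,0,-0.8,0,0,0,1],[0.5,0,-1.7,0,0,0,1],[0.9,0,-2.5,0,0,0,1],[1.4,0,-3.2,0,0,0,1],[2.0,0,-3.9,0,0,0,1],[2.6,0,-4.6,0,0,0,1],[2.6,0,-4.6,0,0,0,1],[2.6,0,-4.6,0,0,0,1]]]}}

```text
t: 15.08
tcp_pos: [0.5115, 0.002, 0.1539]
tool_rot: [1.0, 0.0, 0.003, 0.001]
force: [-0.1, -0.7, -1.5]
finger_gap: 0.223
gripper_force: 118.2
```

```bash
python3 lid.py
```

```text
t 15.0833 tcp [0.5115 0.002  0.1539] yaw/rv [-0.06  0.32 -0.02] F [-0.1 -0.7 -1.5] gap 1.91 gf 118.2
tool shift cm [-3.14 -0.11  7.76]
tq [-0.02 -0.02  0.01]
0 [[250, 201], [272, 179]] fill 0.56 area 1112
8 [[249, 197], [271, 174]] fill 0.53 area 1015
16 [[247, 192], [270, 169]] fill 0.50 area 880
24 [[245, 187], [268, 165]] fill 0.56 area 729
32 [[243, 182], [266, 160]] fill 0.58 area 572
40 [[239, 177], [263, 155]] fill 0.73 area 382
48 [[235, 172], [259, 150]] fill 0.95 area 193
56 [[231, 167], [255, 146]] fill 0.54 area 93
64 [[226, 163], [251, 142]] fill 0.22 area 302
72 [[222, 160], [246, 139]] fill 0.15 area 457
80 [[217, 157], [241, 136]] fill 0.15 area 650
```

The lid is at about 45-48°. I'll continue to about 73°.

Request:
{"api": "carry_out", "payload": {"targets": [[[0.4,0,-0.4,0,0,0,1],[0.9,0,-0.8,0,0,0,1],[1.4,0,-1.2,0,0,0,1],[2.1,0,-1.6,0,0,0,1],[2.9,0,-2.0,0,0,0,1],[3.7,0,-2.3,0,0,0,1],[4.2,0,-2.5,0,0,0,1],[4.2,0,-2.5,0,0,0,1],[4.2,0,-2.5,0,0,0,1]]]}}

```text
t: 15.88
tcp_pos: [0.5533, 0.0023, 0.1784]
tool_rot: [1.0, 0.0, 0.002, 0.0]
force: [1.0, -0.1, -2.3]
finger_gap: 0.223
gripper_force: 118.4
```

```bash
python3 lid.py
```

```text
t 15.8833 tcp [0.5533 0.0023 0.1784] yaw/rv [-0.03  0.24 -0.03] F [ 1.  -0.1 -2.3] gap 1.9 gf 118.4
tool shift cm [-7.32 -0.08 10.2 ]
tq [-0.02 -0.   -0.01]
0 [[250, 201], [272, 179]] fill 0.50 area 1112
8 [[249, 197], [271, 174]] fill 0.41 area 1015
16 [[247, 192], [270, 169]] fill 0.31 area 880
24 [[245, 187], [268, 165]] fill 0.34 area 729
32 [[243, 182], [266, 160]] fill 0.41 area 572
40 [[239, 177], [263, 155]] fill 0.52 area 382
48 [[235, 172], [259, 150]] fill 0.61 area 193
56 [[231, 167], [255, 146]] fill 0.38 area 93
64 [[226, 163], [251, 142]] fill 0.30 area 302
72 [[222, 160], [246, 139]] fill 0.39 area 457
80 [[217, 157], [241, 136]] fill 0.55 area 650
```

```bash
cat > ang.py <<'E'
from h import *
import cv2
for n in("side","top"):
    g=cv2.cvtColor(cams.snapshot(n),cv2.COLOR_RGB2GRAY).astype(float);H=np.array([.694,.003,.07])
    G=np.hypot(cv2.Sobel(g,6,1,0),cv2.Sobel(g,6,0,1));out=[]
    for ph in range(40,82,2):
        a=np.radians(ph);e=np.array([np.cos(a),0,-np.sin(a)]);nn=np.array([np.sin(a),0,np.cos(a)]);s=[]
        for h in(0,.01):
            P=np.array([proj(n,H-.115*e+h*nn+[0,y,0]) for y in np.linspace(-.05,.05,25)],np.float32)
            s.append(cv2.remap(G.astype(np.float32),P[:,:1],P[:,1:],1).mean())
        out.append((ph,int(s[0]),int(s[1])))
    print(n,out)
E
python3 ang.py
```

```text
side [(40, 94, 116), (42, 99, 127), (44, 112, 112), (46, 124, 101), (48, 121, 111), (50, 102, 104), (52, 106, 114), (54, 110, 93), (56, 107, 64), (58, 110, 48), (60, 76, 43), (62, 53, 55), (64, 43, 55), (66, 48, 47), (68, 58, 57), (70, 50, 124), (72, 49, 207), (74, 78, 85), (76, 181, 156), (78, 171, 192), (80, 75, 117)]
top [(40, 27, 21), (42, 24, 23), (44, 21, 24), (46, 23, 25), (48, 22, 23), (50, 25, 24), (52, 23, 27), (54, 23, 31), (56, 26, 28), (58, 29, 33), (60, 30, 36), (62, 31, 43), (64, 34, 42), (66, 40, 67), (68, 43, 157), (70, 46, 186), (72, 114, 175), (74, 180, 135), (76, 185, 104), (78, 149, 452), (80, 109, 122)]
```

Both views put the lid at about 77°. I'll withdraw the blade straight back and carry it to the board.

Request:
{"api": "carry_out", "payload": {"targets": [[[-3,0,0,0,0,0,1],[-7,0,0,0,0,0,1],[-11,0,0,0,0,0,1],[-11,-2,0,0,0,0,1],[-11,-6,0,0,0,-2,1],[-11,-10,0,0,0,-6,1],[-11,-14,0,0,0,-10.7,1],[-11,-18,0,0,0,-10.7,1],[-10,-22,0,0,0,-10.7,1],[-9,-26,0,0,0,-10.7,1],[-8.3,-30,1,0,0,-10.7,1],[-8.3,-33,2,0,0,-10.7,1]]]}}

```text
t: 17.03
tcp_pos: [0.4708, 0.3364, 0.1588]
tool_rot: [0.996, 0.094, 0.004, -0.001]
force: [1.4, -0.4, -1.0]
finger_gap: 0.223
gripper_force: 118.5
```

```bash
python3 ang.py; python3 -c "
from h import *
rel(.4704,.3464,.0406)"
```

```text
side [(40, 3, 4), (42, 4, 3), (44, 4, 4), (46, 4, 4), (48, 4, 4), (50, 4, 4), (52, 4, 5), (54, 4, 5), (56, 4, 4), (58, 5, 4), (60, 5, 4), (62, 4, 4), (64, 4, 6), (66, 4, 8), (68, 5, 13), (70, 7, 21), (72, 8, 20), (74, 17, 23), (76, 20, 22), (78, 22, 24), (80, 23, 26)]
top [(40, 88, 63), (42, 76, 59), (44, 65, 57), (46, 61, 50), (48, 58, 49), (50, 53, 57), (52, 47, 59), (54, 53, 53), (56, 60, 54), (58, 55, 56), (60, 54, 57), (62, 54, 60), (64, 55, 64), (66, 59, 77), (68, 61, 105), (70, 70, 127), (72, 90, 109), (74, 128, 51), (76, 111, 82), (78, 88, 431), (80, 28, 121)]
t 17.1333 tcp [0.468  0.3367 0.1568] yaw/rv [  0.11   0.08 -11.  ] F [-0.8 -0.4 -1. ] gap 1.89 gf 118.4
tool shift cm [ 0.4  -0.88 11.62]
```

The lid has stayed up. Lowering toward the board.

Request:
{"api": "carry_out", "payload": {"targets": [[[0.2,-0.9,3,0,0,0,1],[0.2,-0.9,6,0,0,0,1],[0.2,-0.9,9,0,0,0,1],[0.2,-0.9,9.5,0,0,0,1],[0.2,-0.9,9.5,0,0,0,1],[0.2,-0.9,9.5,0,0,0,1],[0.2,-0.9,9.5,0,0,0,1]]]}}

```text
t: 17.72
tcp_pos: [0.4699, 0.3418, 0.0647]
tool_rot: [0.996, 0.093, 0.002, -0.001]
force: [0.1, -0.1, -1.5]
finger_gap: 0.224
gripper_force: 118.5
```

```bash
python3 -c "
from h import *
rel(.4704,.3464,.0406)"
```

```text
t 17.7167 tcp [0.4699 0.3418 0.0647] yaw/rv [  0.07   0.2  -10.7 ] F [ 0.1 -0.1 -1.5] gap 1.91 gf 118.5
tool shift cm [ 0.13 -0.44  2.41]
```

Request:
{"api": "carry_out", "payload": {"targets": [[[0.1,-0.4,0.5,0,0,0,1],[0.1,-0.4,1,0,0,0,1],[0.1,-0.4,1.5,0,0,0,1],[0.1,-0.4,2,0,0,0,1],[0.1,-0.4,2.2,0,0,0,1],[0.1,-0.4,2.2,0,0,0,1],[0.1,-0.4,2.2,0,0,0,1]]]}}

```text
t: 18.3
tcp_pos: [0.4688, 0.3459, 0.0414]
tool_rot: [0.996, 0.093, -0.0, -0.0]
force: [-0.1, 0.7, 5.4]
finger_gap: 0.222
gripper_force: 119.6
```

```bash
python3 -c "
from h import *
rel(.4704,.3464,.0406)"
```

```text
t 18.3 tcp [0.4688 0.3459 0.0414] yaw/rv [ 1.000e-02 -1.000e-02 -1.072e+01] F [-0.1  0.7  5.4] gap 1.9 gf 119.6
tool shift cm [ 0.17 -0.02  0.08]
```

The blade is in contact with the board. I'll open, then rise.

Request:
{"api": "carry_out", "payload": {"targets": [[[0,0,0,0,0,0,2.6],[0,0,0,0,0,0,4],[0,0,0,0,0,0,5],[0,0,0,0,0,0,5],[0,0,0,0,0,0,5],[0,0,-1,0,0,0,5],[0,0,-4,0,0,0,5],[0,0,-8,0,0,0,5],[0,0,-12,0,0,0,5],[0,0,-16,0,0,0,5],[-1,4,-20,0,0,0,5],[-1,8,-20,0,0,0,5]]]}}

```text
t: 19.3
tcp_pos: [0.474, 0.2781, 0.2447]
tool_rot: [0.995, 0.096, 0.006, -0.002]
force: [1.4, -0.5, 0.4]
finger_gap: 0.585
gripper_force: 0.0
```

Request:
{"api": "carry_out", "payload": {"targets": [[[0,4,0,0,0,0,5],[0,8,0,0,0,0,5],[0,12,0,0,0,0,5],[0,16,0,0,0,0,5],[0,20,0,0,0,0,5],[0,20,0,0,0,0,5],[0,20,0,0,0,0,5]]]}}

```text
t: 19.88
tcp_pos: [0.51, 0.0769, 0.2392]
tool_rot: [0.996, 0.091, 0.0, -0.0]
force: [0.3, 0.6, 0.0]
finger_gap: 0.59
gripper_force: 0.0
```

```bash
python3 - <<'E'
from h import *
import cv2
rel(0,0,0)
T0=cv2.resize(cv2.imread("pics/side0.png"),(512,384),interpolation=cv2.INTER_AREA)
im=cams.snapshot("side")[:,:,::-1]; cv2.imwrite("pics/end.png",im)
d=cv2.GaussianBlur(cv2.absdiff(T0,im).max(2),(3,3),0)
# changes in board/pick/scoop/jar areas
for nm,(a,b,c,e) in dict(board=(250,355,145,285),scoop=(215,280,95,178),jar=(175,212,335,365)).items():
    m=(d[a:b,c:e]>40).astype(np.uint8);n,l,st,ce=cv2.connectedComponentsWithStats(m)
    print(nm,m.mean().round(3),[ (s[:5].tolist()) for s in st[1:] if s[4]>6])
# blade ends
g=cv2.cvtColor(im,cv2.COLOR_BGR2GRAY);h=cv2.cvtColor(T0,cv2.COLOR_BGR2GRAY)
hs=[cv2.cvtColor(i,cv2.COLOR_BGR2HSV) for i in(T0,im)]
for q in hs:
    m=((q[:,:,1]<70)&(q[:,:,2]>110)).astype(np.uint8);n,l,st,ce=cv2.connectedComponentsWithStats(m)
    print([ (s.tolist(),c.round(1).tolist()) for s,c in zip(st[1:],ce[1:]) if s[4]>15 and 160<c[0]<230 and 255<c[1]<330])
E
python3 ang.py
```

```text
t 19.8833 tcp [0.51   0.0769 0.2392] yaw/rv [  0.     0.05 -10.45] F [0.3 0.6 0. ] gap 5.04 gf 0.0
tool shift cm [-51.57  -1.69  23.88]
board 0.0 []
scoop 0.0 []
jar 0.084 [[19, 4, 9, 15, 93]]
[([180, 264, 36, 17, 143], [197.8, 271.5]), ([168, 291, 43, 26, 496], [189.1, 303.2])]
[([180, 264, 36, 17, 148], [197.8, 271.4]), ([169, 291, 43, 26, 500], [190.2, 302.8])]
side [(40, 71, 83), (42, 76, 84), (44, 85, 81), (46, 82, 59), (48, 85, 55), (50, 71, 61), (52, 53, 70), (54, 62, 60), (56, 63, 44), (58, 70, 38), (60, 51, 38), (62, 40, 46), (64, 37, 39), (66, 42, 29), (68, 45, 41), (70, 33, 140), (72, 29, 216), (74, 73, 83), (76, 200, 179), (78, 171, 221), (80, 84, 117)]
top [(40, 77, 175), (42, 121, 114), (44, 179, 71), (46, 132, 62), (48, 82, 59), (50, 65, 60), (52, 60, 64), (54, 58, 63), (56, 63, 63), (58, 63, 66), (60, 63, 68), (62, 64, 70), (64, 67, 76), (66, 69, 88), (68, 72, 107), (70, 83, 131), (72, 95, 115), (74, 130, 31), (76, 130, 67), (78, 72, 472), (80, 7, 126)]
```

```bash
python3 - <<'E'
from h import *
import cv2
A=cv2.resize(cv2.imread("pics/side0.png"),(512,384),interpolation=cv2.INTER_AREA);B=cv2.imread("pics/end.png")
for i in(A,B):
    q=cv2.cvtColor(i,cv2.COLOR_BGR2HSV)[170:220,325:375];m=((q[:,:,1]>150)&(q[:,:,2]>60)).astype(np.uint8)
    print(cv2.boundingRect(m),m.sum(), i[187,352:364].max(1))
s=cv2.connectedComponentsWithStats
E
```

```text
(13, 19, 24, 22) 340 [157 147 128 115 110 112 112 109 109 100  83  62]
(13, 19, 24, 22) 328 [170 171 169 169 167 168 170 168 165 150 117  81]
```

The jar hasn't moved; only the light on its cap changed. Handing in.

```bash
python3 -c "
from station import sign_off
print(sign_off())"
```

```text
the job is handed in; nothing more can be done
None
```

I handed the job in at about 20 s: the crank is at its stop and the clamp bar is off the lid, the lid stands about 77° open, and the blade lies on the board within about 2 mm of where it was, with the pick, block and jar not moved; on the first insertion the blade tip bumped the lid's front edge at about 19 N.

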